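# Click the heat dial round to the green peg

## Robot

A 6-joint arm with a two-finger parallel gripper is mounted at the origin on a cart in front of the work surface, level with it; the furniture and walls round the work are solid. World frame = base frame: x ahead of the robot, y to its left, z up, the work surface at z = 0. Lengths are in m, angles in rad, forces in N, time in s.
With the tool pointing down it reaches from about 0.275 to 0.85 m from the base axis. Payload 5.2 kg.
Tool frame: the origin (TCP) lies at the very end of the fingers, on their centre line; the grasp point (between the pads) lies 19 mm behind it; y points along the fingers, x is the direction in which the jaws open and shut, and the axes are right-handed (so a half turn about y gives the same grasp; the last joint's range is limited). The gripper opens to 85 mm and grips with 20 to 120 N. Pads are 22 mm wide; open, the fingers measure 114 mm over their backs; the gripper's body (76 mm by 85 mm) begins 54 mm behind the grasp point. The pads swing forward as they close: fully open they stand 13 mm farther back than shut.
Start: joints at [-1.342, 0.259, 1.535, -0, 1.348, -0.203], TCP at [0.23, -0.5, 0.231] pointing down, gripper open.
Joint ranges: [-3.14, 3.14], [-0.91, 2.08], [0.19, 2.58], [-1.22, 4.36], [0.22, 2.71], [-3.12, 3.12]. Speed limits (rad/s): [2.57, 2.57, 3.14, 3.14, 3.14, 3.14].

## Interface

Orientations are given as a 3x3 rotation matrix whose columns are the frame's x, y, z axes.
In Python, from station import sense, viewer, job_done gives the robot as it stands.
- The arm moves only by the shell command python3 -m crank 'ROWS'. ROWS is JSON, a list of rows, each a list of 3 entries, a list of its own where there are three numbers: the shift along the world's x, y, z in mm, then the turn, a rotation vector about the world's x, y, z in degrees, then the closure, from -1 (fully open) to 1 (shut). A call has exactly 10 rows; each row shifts and turns the commanded pose from where the row before left it; what a row does not reach is not made up. A row lasts 1/10 s, in which the tool goes at most 50 mm and 8.59 degrees, less where a joint would pass 70% of its speed; a pose out of reach is approached as far as the arm can. A call with a gripper value outside its range is refused whole. The fingers move at their own pace and stop on an object; the grip force is fixed at half the most. Time passes only in rows, so rows that do not move let the fingers close, or fill a call up. It gives the time, the measured TCP pose, the force and the opening at its end, in the units of the state.
- sense(): the state, without advancing time (a new reading comes with each control period).
- viewer.read_camera(name): name is "scene" or "side" or "wrist"; returns a dict with "pixels" (420x560x3 uint8, red, green, blue), "fx", "fy", "cx", "cy" (pixels), "xyz" and "attitude" of the camera in the world. Camera axes: x right, y down, z forward; pixel columns grow to the right and rows downward; lengths in m; the calibration is good to about 2 mm. The wrist camera is an equidistant fisheye: a pixel r from the principal point sees the ray r / f radians off the axis. A picture is of the moment at which its call begins. There is no depth.
- job_done(): hands the job in, once; it reports no verdict.
The state is a dict: "clock": time; "q": joint angles; "qvel": joint speeds; "joint_torque": joint torques, N m; "tool_pos": TCP position; "tcp_rot": TCP orientation; "ft_force": force on the tool from outside, world axes, zero at the start; "wrist_torque": the same for the moment, N m; "width": finger opening in m.
Only numpy, scipy, OpenCV 4.12 (cv2) and the standard library are available. Lean on these libraries where they do the work, as an engineer would, in place of code of your own. Each camera call takes 0.05 s, during which the arm holds its last target. There are 200 camera calls.

## Task

The round grey heat regulator of the bread warmer under the counter has a big black knurled dial with a white pointer line. With a fingertip resting on the dial, turn it by friction alone until the line clicks in at the green peg, then take the hand away and leave it resting in that click. Do not lift, shift or knock over the jam jar, the spice jar or the price card beside it.

Things in the scene. Friction and masses are not known exactly. Their poses are not given: they have to be found in the camera images.
- regulator: Round grey regulator housing, 176 mm diameter, 42 mm high, fixed to the table; origin at the centre of its underside, z up; its own -x points to the dial's starting mark. Its top is flat; round the dial there is a free ring with four coloured pegs.
- dial_seat: The sprung spindle that carries the dial; origin on the dial's axis at the height of the housing's top (42 mm above the table). The dial yields straight down up to 5 mm under a finger: about 3 N starts it moving, then 1.2 N per mm, 9 N at the bottom; it springs up again. Pressed 2.5 to 4.5 mm down, a fingertip on the knurled part of its top drags it round without slipping.
- heat_dial (a joint): Turn of the dial in rad, 0 at the start, positive anticlockwise seen from above, stops at -2.1 and +2.1. It clicks every 36 degrees (0.628 rad): in each click it is drawn to the multiple of 0.628 nearest to it and stays there; about 0.06 N m carries it over to the next.
- dial_top (a point): Centre of the dial's flat top face, on its vertical axis, 67 mm above the table when not pressed. The dial is black, 100 mm in diameter and 24 mm tall (too wide to pinch), ribbed on its rim and on its top from 30 to 46 mm off the axis, with a smooth black disc of 52 mm diameter in the middle. The top has no raised parts over 1 mm.
- dial_mark (a point): Point on the dial's white pointer line drawn out to 68 mm from the axis (the pegs' circle), at the height of the dial's top; it turns with the dial. The line itself runs from 10 to 50 mm off the axis.
- peg_green: Round green plastic setting peg, 16 mm diameter, 8 mm tall, fixed upright on the regulator's top ring, 68 mm from the dial's axis; origin at its underside. The four pegs stand one and two clicks (36 and 72 degrees) to either side of the dial's starting mark; which colour stands where changes.
- peg_red: Round red plastic setting peg, 16 mm diameter, 8 mm tall, fixed upright on the regulator's top ring, 68 mm from the dial's axis; origin at its underside. The four pegs stand one and two clicks (36 and 72 degrees) to either side of the dial's starting mark; which colour stands where changes.
- peg_blue: Round blue plastic setting peg, 16 mm diameter, 8 mm tall, fixed upright on the regulator's top ring, 68 mm from the dial's axis; origin at its underside. The four pegs stand one and two clicks (36 and 72 degrees) to either side of the dial's starting mark; which colour stands where changes.
- peg_yellow: Round yellow plastic setting peg, 16 mm diameter, 8 mm tall, fixed upright on the regulator's top ring, 68 mm from the dial's axis; origin at its underside. The four pegs stand one and two clicks (36 and 72 degrees) to either side of the dial's starting mark; which colour stands where changes.
- jam_jar: Loose jar with a green lid and red contents, 62 mm diameter, 86 mm tall, to the left of the regulator; origin at the centre of its underside. To be left alone.
- spice_jar: Loose glass spice jar with a yellow cap, 42 mm diameter, 96 mm tall, to the left of the regulator; origin at the centre of its underside. To be left alone.
- price_card: Loose price card upright in a small wooden foot, 28 x 62 x 92 mm, to the right of the regulator; origin at the centre of its underside. To be left alone.

How it is judged:
On the way:
1. the fingers touch the dial and turn it out of its starting click (contact force between the fingers and dial_seat above 0.3 N and (value of joint heat_dial above 0.33 rad or value of joint heat_dial below -0.33 rad)), for 0.05 s.
At the end, for the whole second after the job is handed in: The dial rests in the click at the green peg: the pointer line, drawn out to the pegs' circle, is within 10 mm of the green peg's centre (about 9 degrees) and the dial is still; the two jars and the card stand upright within 30 mm of where they were (horizontal distance between dial_mark and peg_green below 0.01 m and velocity of joint heat_dial between -0.05 and 0.05 rad/s and distance of each of jam_jar, spice_jar, price_card from where it was at the start of the episode below 0.03 m and angle between each of jam_jar, spice_jar, price_card's own z axis and vertical below 0.3 rad); the robot touches nothing.
It fails at once if a jar or the price card is lifted, shifted by over 30 mm or tipped (not (distance of each of jam_jar, spice_jar, price_card from where it was at the start of the episode below 0.03 m and angle between each of jam_jar, spice_jar, price_card's own z axis and vertical below 0.3 rad)).
It also fails if it takes over 40 s, if anything falls off the work surface, if the arm or the gripper's body presses on something with over 40 N, if the wrist force passes 120 N, or if a joint passes its speed limit or range.

## Working session

There is one attempt and no reset: what is moved stays moved. The work goes in short steps, Python scripts to look and compute and a shell command to move; the robot and the scene stay as the last step left them, time stands still between calls to the robot, and variables do not carry over. Pictures are saved under pics/ and viewed, about 8 in all and at most 12, crops included, and the job is handed in when it is done.

```bash
mkdir -p pics
python3 - <<'E'
from station import sense, viewer
import cv2, numpy as np
s=sense(); print(s['clock'],s['tool_pos'],s['tcp_rot'],s['width'],s['ft_force'])
ims=[]
for n in ("scene","side"):
    d=viewer.read_camera(n); print(n,d['fx'],d['cx'],d['cy'],d['xyz'],d['attitude'])
    cv2.imwrite(f'pics/{n}1.png',d['pixels'][:,:,::-1])
E
```

```text
0.0 [ 0.2300865  -0.49898115  0.23048043] [[ 4.18527707e-01 -4.11314497e-04  9.08203936e-01]
 [-9.08202295e-01  1.76473616e-03  4.18527750e-01]
 [-1.77488685e-03 -9.99998358e-01  3.65034207e-04]] 0.08537760073854343 [0.63009215 0.06233885 0.45327789]
scene 467.97032752158003 282.3898534164528 211.42436889562356 [-0.04916337  0.51419401  0.57023636] [[-0.48804314 -0.51226039  0.70668465]
 [-0.87280607  0.28193657 -0.39839846]
 [ 0.0048435  -0.81123428 -0.58470119]]
side 418.44138466956167 288.99222965109846 209.76661002135106 [0.19163824 0.76456478 0.56772989] [[-0.85554881 -0.29774759  0.42353585]
 [-0.51772092  0.49383067 -0.69863891]
 [-0.00113694 -0.81699305 -0.57664639]]
```

View pics/scene1.png

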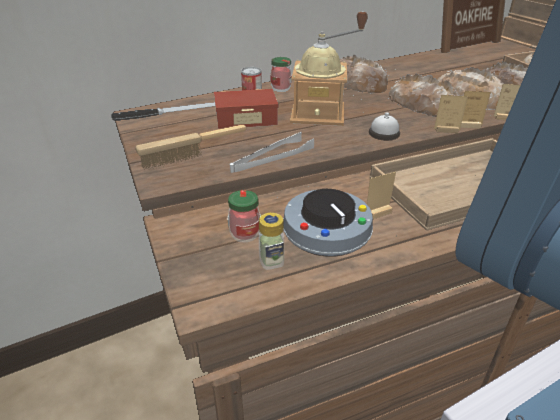

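View pics/side1.png

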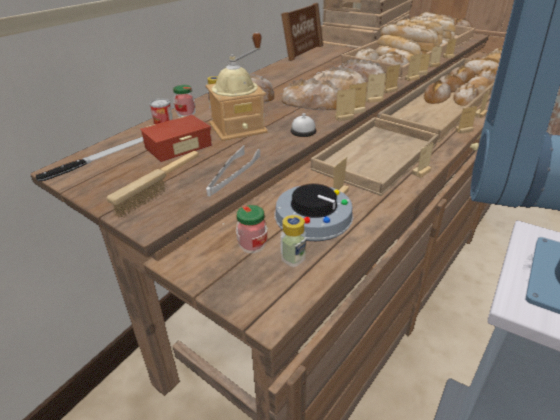

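The scene view shows the dial at about (329,205), with the line pointing to (343,215). The pegs are red (304,226), blue (325,233), green (362,221) and yellow (362,208). The side view shows the same order. Next I'll measure them in both views.

```bash
cat > h.py <<'E'
import cv2, numpy as np
from station import sense, viewer
from scipy.optimize import least_squares
def cast(d,u,v,z):
    r=np.array(d['attitude'])@np.array([(u-d['cx'])/d['fx'],(v-d['cy'])/d['fy'],1]); o=np.array(d['xyz'])
    return (o+r*(z-o[2])/r[2])
HUE=dict(red=[(0,6),(174,180)],yellow=[(24,33)],green=[(55,80)],blue=[(108,125)])
def pegs(d,box):
    x0,y0,x1,y1=box; im=d['pixels'][y0:y1,x0:x1]; hsv=cv2.cvtColor(im,cv2.COLOR_RGB2HSV); out={}
    for c,rs in HUE.items():
        m=sum(cv2.inRange(hsv,(a,150,90),(b,255,255)) for a,b in rs).astype(np.uint8)
        n,l,st,ce=cv2.connectedComponentsWithStats(m)
        if n>1:
            k=1+st[1:,4].argmax(); out[c]=(ce[k][0]+x0,ce[k][1]+y0,int(st[k,4]))
    return out
E
python3 - <<'E'
from h import *
for n,box in (("scene",(288,180,378,255)),("side",(300,182,356,238))):
    d=viewer.read_camera(n); P=pegs(d,box); W={}
    for c,(u,v,a) in P.items():
        W[c]=cast(d,u,v,.047)[:2]; print(n,c,round(u,1),round(v,1),a,W[c].round(4))
    x0,y0,x1,y1=box; g=d['pixels'][y0:y1,x0:x1].max(2)
    m=(g<45).astype(np.uint8); k=cv2.connectedComponentsWithStats(m); i=1+k[2][1:,4].argmax()
    print('dark centroid',k[3][i]+[x0,y0],k[2][i])
    # circle of radius 68 through pegs
    A=np.array(list(W.values()))
    if len(A)>2:
        c=least_squares(lambda c:np.hypot(*(A-c).T)-.068,A.mean(0)+[.05,0]); print('centre',c.x,c.fun)
        for q,w in W.items(): print(q,np.degrees(np.arctan2(*(w-c.x)[::-1])))
    hs=d['pixels'][y0:y1,x0:x1].astype(int); wm=((hs.min(2)>185)).astype(np.uint8)
    k=cv2.connectedComponentsWithStats(wm)
    for j in range(1,k[0]): 
        if k[2][j,4]>6:
            ys,xs=np.where(k[1]==j); print('white',len(xs),[cast(d,xs[t]+x0,ys[t]+y0,.067)[:2].round(4) for t in (xs.argmin(),xs.argmax(),ys.argmax())])
    cv2.imwrite(f'pics/{n}_crop.png',cv2.resize(d['pixels'][y0-20:y1+30,x0-70:x1+20,::-1],None,fx=4,fy=4))
E
```

```text
scene red 303.8 225.6 35 [0.5255 0.145 ]
scene yellow 362.1 207.7 35 [0.5196 0.0164]
scene green 361.6 219.2 17 [0.4899 0.0399]
scene blue 324.7 232.1 41 [0.4909 0.1219]Traceback (most recent call last):
  File "<stdin>", line 7, in <module>
ValueError: attempt to get argmax of an empty sequence
```

```bash
sed -i 's/(55,80)/(50,88)/; s/150,90/120,70/' h.py
cat > meas.py <<'E'
from h import *
C=[]
for n,box in (("scene",(288,180,378,255)),("side",(300,182,356,238))):
    d=viewer.read_camera(n); P=pegs(d,box); W={c:cast(d,u,v,.047)[:2] for c,(u,v,a) in P.items()}
    A=np.array(list(W.values()))
    c=least_squares(lambda c:np.hypot(*(A-c).T)-.068,A.mean(0)+[.05,0]); print(n,'centre',c.x.round(4),(c.fun*1e3).round(1))
    for q,w in W.items(): print(q,P[q],w.round(4),np.degrees(np.arctan2(*(w-c.x)[::-1])).round(1))
    x0,y0,x1,y1=box
    ys,xs=np.where(d['pixels'][y0:y1,x0:x1].min(2)>170)
    Q=np.array([cast(d,x+x0,y+y0,.067)[:2] for x,y in zip(xs,ys)])
    if len(Q):
        Q=Q-c.x; Q=Q[np.hypot(*Q.T)<.052]; m=Q.mean(0); print('line',len(Q),m.round(4),np.degrees(np.arctan2(m[1],m[0])).round(1),'r',np.hypot(*Q.T).min(),np.hypot(*Q.T).max())
    cv2.imwrite(f'pics/{n}_crop.png',cv2.resize(d['pixels'][y0-20:y1+30,x0-70:x1+20,::-1],None,fx=4,fy=4))
E
python3 meas.py
```

```text
scene centre [0.5438 0.08  ] [-0.1 -0.1  0.   0. ]
red (np.float64(303.68888888888887), np.float64(225.73333333333335), 45) [0.5252 0.1454] 105.9
yellow (np.float64(362.025), np.float64(207.675), 40) [0.5197 0.0165] -110.8
green (np.float64(361.5), np.float64(220.3684210526316), 38) [0.4872 0.0423] -146.3
blue (np.float64(324.5833333333333), np.float64(232.25), 48) [0.4905 0.1224] 141.5
line 47 [-0.0285 -0.0003] -179.4 r 0.007997483843990082 0.04859471739540725
side centre [0.5435 0.0836] [-5.3  6.8  1.7 -1.3]
red (np.float64(306.78125), np.float64(219.125), 32) [0.5247 0.1435] 107.5
yellow (np.float64(301.14285714285717), np.float64(221.67857142857144), 28) [0.5303 0.1573] 100.1
green (np.float64(343.9090909090909), np.float64(201.9090909090909), 22) [0.4855 0.045 ] -146.3
blue (np.float64(326.0), np.float64(219.33333333333334), 30) [0.4899 0.1234] 143.4
line 31 [-0.0295 -0.0039] -172.4 r 0.011580636735937273 0.04787608964595056
```

View pics/scene_crop.png

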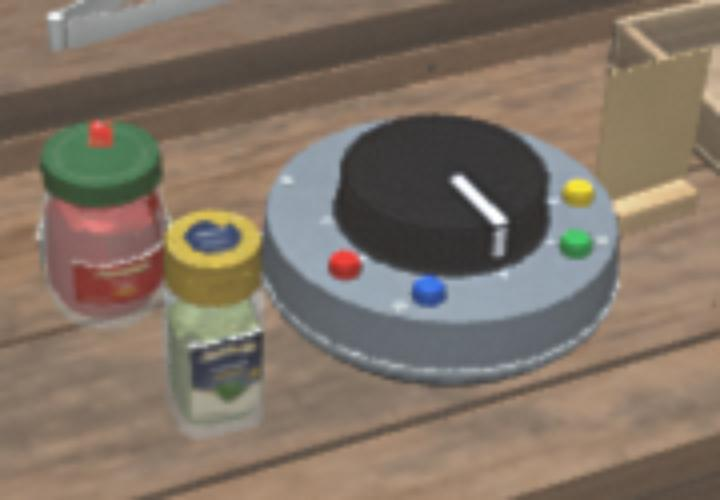

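Fit from the scene view: axis at about (0.5435, 0.0805), and the mark at about 178°. Green is at 213.7°, so the dial needs +36°, one click anticlockwise. The side view's "yellow" is really the spice jar cap, so I'm ignoring it. Plan: shut fingers, land at 160° on a 38 mm radius, drag through 36° and lift.

```bash
python3 -m crank '[[[18,40,0],[0,0,-4.3],1],[[18,40,0],[0,0,-4.3],1],[[18,40,0],[0,0,-4.3],1],[[18,40,0],[0,0,-4.3],1],[[18,40,0],[0,0,-4.3],1],[[18,40,0],[0,0,-4.3],1],[[18,40,0],[0,0,-4.3],1],[[18,40,0],[0,0,-4.3],1],[[18,40,0],[0,0,-4.3],1],[[18,40,0],[0,0,-4.3],1]]'
```

```text
clock: 1.25
tool_pos: [0.4106, -0.0978, 0.2315]
tcp_rot: [[-0.316, 0.001, 0.949], [-0.949, -0.0, -0.316], [0.0, -1.0, 0.001]]
ft_force: [0.3, -0.6, -0.3]
width: -0.0003
```

```bash
python3 -m crank '[[[20,38,0],[0,0,0],1],[[20,38,0],[0,0,0],1],[[20,38,0],[0,0,0],1],[[20,38,0],[0,0,0],1],[[17,39,0],[0,0,0],1],[[0,0,-40],[0,0,0],1],[[0,0,-40],[0,0,0],1],[[0,0,-40],[0,0,0],1],[[0,0,-20],[0,0,0],1],[[0,0,0],[0,0,0],1]]'
python3 - <<'E'
from h import *
d=viewer.read_camera("scene"); cv2.imwrite('pics/s2.png',cv2.resize(d['pixels'][120:280,210:410,::-1],None,fx=3.5,fy=3.5))
print(sense()['tool_pos'],sense()['ft_force'])
E
```

```text
clock: 2.25
tool_pos: [0.5045, 0.0916, 0.0881]
tcp_rot: [[-0.313, -0.007, 0.95], [-0.95, 0.0, -0.313], [0.002, -1.0, -0.007]]
ft_force: [0.3, -0.1, -0.4]
width: -0.0
[0.50613676 0.09155077 0.09019663] [ 0.45728739 -0.48773692  1.79718706]
```

View pics/s2.png

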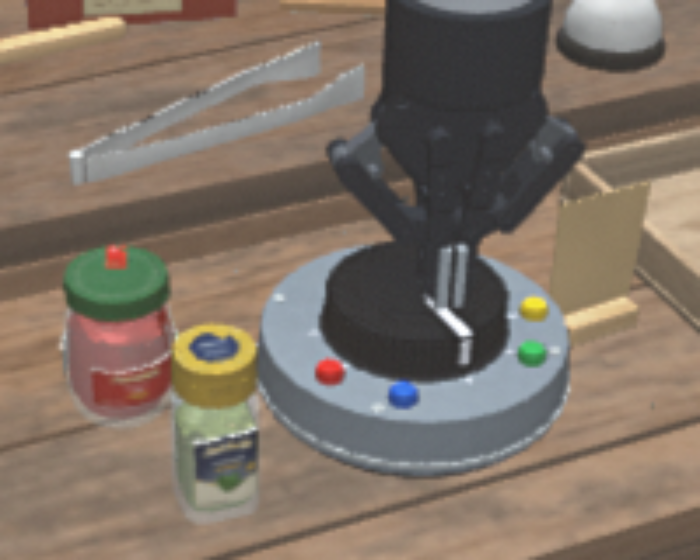

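The closed fingertip hovers over the front-left of the dial and is clear of the jars, the card and the pegs. Pressing down next.

```bash
python3 -m crank '[[[1,2,-10],[0,0,0],1],[[0,0,-10],[0,0,0],1],[[0,0,-3],[0,0,0],1],[[0,0,-1],[0,0,0],1],[[0,0,-1],[0,0,0],1],[[0,0,-1],[0,0,0],1],[[0,0,-1],[0,0,0],1],[[0,0,0],[0,0,0],1],[[0,0,0],[0,0,0],1],[[0,0,0],[0,0,0],1]]'
```

```text
clock: 3.3
tool_pos: [0.5082, 0.0936, 0.0648]
tcp_rot: [[-0.313, 0.0, 0.95], [-0.95, 0.0, -0.313], [-0.0, -1.0, 0.0]]
ft_force: [-1.5, 0.4, 5.5]
width: -0.0001
```

```bash
python3 -m crank '[[[0,0,-1.5],[0,0,0],1],[[-1,-2.9,0],[0,0,4.75],1],[[-0.7,-3.1,0],[0,0,4.75],1],[[-0.5,-3.1,0],[0,0,4.75],1],[[-0.2,-3.1,0],[0,0,4.75],1],[[0.1,-3.1,0],[0,0,4.75],1],[[0.3,-3.1,0],[0,0,4.75],1],[[0.5,-3.1,0],[0,0,4.75],1],[[0.9,-3,0],[0,0,4.75],1],[[0,0,0],[0,0,0],1]]'
python3 - <<'E'
from h import *
d=viewer.read_camera("scene"); cv2.imwrite('pics/s3.png',cv2.resize(d['pixels'][120:280,210:410,::-1],None,fx=3.5,fy=3.5))
E
```

```text
clock: 4.3
tool_pos: [0.5071, 0.0683, 0.0632]
tcp_rot: [[0.34, -0.001, 0.94], [-0.94, -0.001, 0.34], [0.0, -1.0, -0.001]]
ft_force: [-4.1, -1.7, 6.8]
width: 0.0003
```

View pics/s3.png

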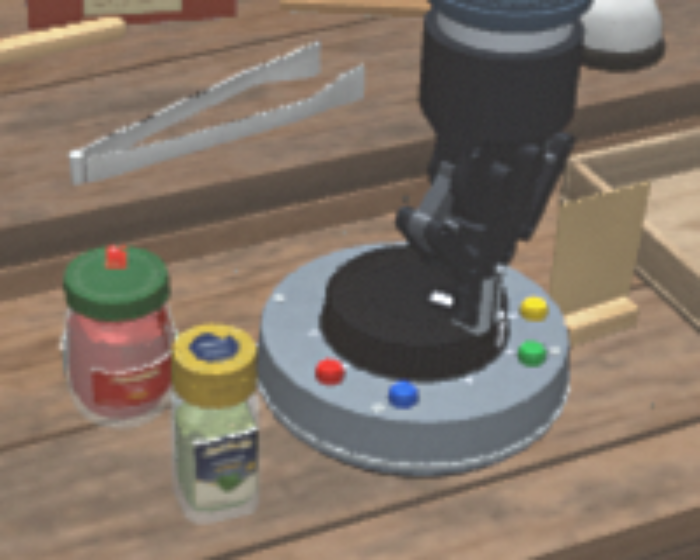

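The line's inner end shows at (440,298) and its side tick at about (503,325), which faces green. The dial turned with the finger. Now I'll lift straight up and back off.

```bash
python3 -m crank '[[[0,0,2],[0,0,0],1],[[0,0,3],[0,0,0],1],[[0,0,10],[0,0,0],1],[[0,0,30],[0,0,0],1],[[0,0,40],[0,0,0],1],[[0,0,40],[0,0,0],1],[[-30,-20,30],[0,0,0],1],[[-40,-30,10],[0,0,0],1],[[-30,-30,0],[0,0,0],1],[[0,0,0],[0,0,0],1]]'; python3 meas.py
python3 - <<'E'
from h import *
d=viewer.read_camera("scene"); cv2.imwrite('pics/s4.png',cv2.resize(d['pixels'][120:280,210:410,::-1],None,fx=3.5,fy=3.5))
E
```

```text
clock: 5.35
tool_pos: [0.4059, -0.0126, 0.2287]
tcp_rot: [[0.335, 0.001, 0.942], [-0.942, -0.002, 0.335], [0.002, -1.0, 0.0]]
ft_force: [0.9, -0.1, -0.9]
width: -0.0002
scene centre [0.544 0.08 ] [ 0. -0.  0. -0.]
red (np.float64(303.68888888888887), np.float64(225.73333333333335), 45) [0.5252 0.1454] 106.1
yellow (np.float64(362.025), np.float64(207.675), 40) [0.5197 0.0165] -110.9
green (np.float64(361.4054054054054), np.float64(220.35135135135135), 37) [0.4873 0.0424] -146.5
blue (np.float64(324.59183673469386), np.float64(232.16326530612244), 49) [0.4907 0.1222] 141.6
line 46 [-0.0241 -0.0182] -143.0 r 0.009237954730491842 0.04952140266978626
side centre [0.5434 0.0835] [-5.1  6.9  1.8 -1.4]
red (np.float64(306.78125), np.float64(219.125), 32) [0.5247 0.1435] 107.4
yellow (np.float64(301.037037037037), np.float64(221.62962962962962), 27) [0.5306 0.1573] 99.9
green (np.float64(344.0), np.float64(201.82608695652175), 23) [0.4855 0.0446] -146.1
blue (np.float64(326.18518518518516), np.float64(219.22222222222223), 27) [0.4898 0.1229] 143.8
line 33 [-0.0257 -0.0229] -138.4 r 0.014302245446063335 0.05190267611845967
```

View pics/s4.png

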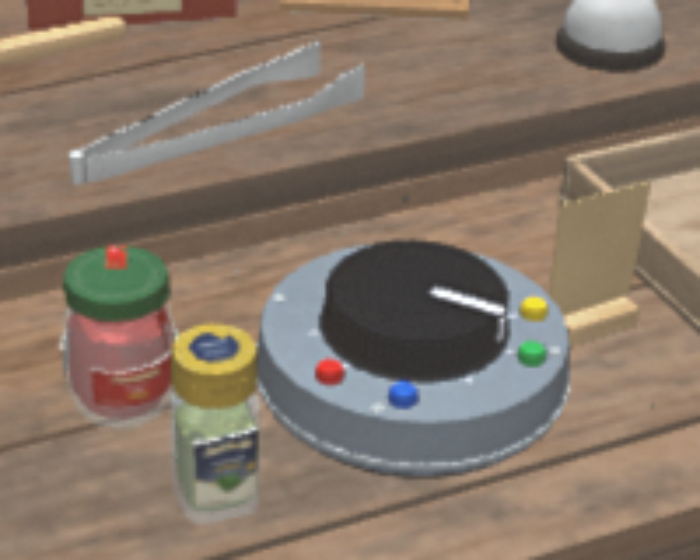

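The line went from -179.4° to -143.0°, a turn of 36.4°, which is one click. It now points at green (-146.5°), and the jars and card haven't moved. Handing in.

```bash
python3 -c "
from station import job_done
print(job_done())"
```

```text
the job is handed in; nothing more can be done
None
```

The dial now rests in the click at the green peg, and I handed the job in at about 5.5 s on the robot's clock. `job_done()` gives no verdict, so the result rests on my own checks. I pressed the shut fingertips about 3.5 mm into the knurled ring (about 7 N), dragged the dial one click anticlockwise, then lifted straight up and moved the hand clear.

- **Turn:** in the scene view the pointer line moved from -179.4° to -143.0°, which is 36.4°, or one click.
- **Alignment:** the green peg measures -146.5°. The 3.5° gap is about 4 mm on the pegs' circle, against the 10 mm allowed. A similar bias showed before the move, so I put it down to measurement error.
- **Side view disagreed somewhat:** its absolute line angle (-138.4°) is less reliable. Its circle fit mistook the spice jar's yellow cap for the yellow peg, so I relied on the scene view.
- **Surroundings:** the jars and the card look unmoved in the last picture, which I judged by eye only. After the hand moved away, the force reading was under 1 N on each axis, about the same as before contact.

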